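# Rack the earring boards

## Task

Take the two wooden earring boards off the sloping easel and stand each one upright in the slotted rack, bottom edge down, fully home on the slot floor and roughly centred along the slot: the arched board in the slot farthest from the robot, the square-cornered one in the slot nearest the robot, the middle slot left empty. The rack's slotted block may sit a little off the middle of its base, so feel for the slots gently, do not force or drop a board, and leave the other things where they are.

Things in the scene. Friction and masses are not known exactly. Their poses are not given: they have to be found in the camera images.
- arched_board: Wooden earring display board, top edge a half circle of 40 mm radius; 80 mm wide (y), 8 thick (x), 120 tall (z), rows of small dark holes. Origin: middle of its lower edge, mid-thickness; z runs up the board. Front and back alike, 0.1 to 0.2 kg. At first it leans on the easel 35 degrees from upright, its top towards the robot.
- square_board: Wooden earring display board, top edge straight with square corners; 80 mm wide (y), 8 thick (x), 120 tall (z), rows of small dark holes. Origin: middle of its lower edge, mid-thickness; z runs up the board. Front and back alike, 0.1 to 0.2 kg. At first it leans on the easel 35 degrees from upright, its top towards the robot.
- rack: Fixed rack: base board 200 (x) x 150 (y) x 10 mm, origin under its centre, x away from the robot. On it a wooden block 136 (x) x 104 (y), top at z = 44, three slots along y, open-ended, at x = -40 (near), 0, +40 (far) when the block is centred; but the whole block may be screwed down up to 11 mm off along x. That shift is not reported: see or feel it.
- rack_block (a point): Point on the rack at z = 44 mm above its origin (height of the block's top), in the middle of the base. All slots: 11 mm wide, floor at 26 mm below this point, mouth widened at 45 degrees over the upper 3 mm to 17 mm. The block does not yield to a push.
- easel: Fixed dark wooden easel, 220 mm wide (y), 110 deep (x), origin under its centre. Its face slopes 35 degrees from upright and looks away from the robot; the boards lie side by side on it, lower edges on a ledge with an 8 mm lip. It backs the lower 75 mm of a board; the upper 45 mm stand free on both sides.
- tape_roll: roll of tan tape lying flat, 96 mm across, 25 high; origin under its middle; a bystander
- bench_block: steel bench block on a black pad, 60x60x15 mm; origin under its middle; a bystander
- chasing_hammer: small hammer lying flat, 196 mm long; origin under its middle; a bystander
- tub_square: open pale square tub, 72x72x55 mm; origin under its middle; a bystander

How it is judged (in metres and radians):
At the end, for the whole second after the job is handed in: Arched board in the far slot, square one in the near slot (16 mm either way along the rack's x, for the block's shift), lower edge within 4.5 mm of the slot floor, within 25 mm of the slot's middle, within 0.16 rad of upright (top up) and of the slot's line, at rest (x of arched_board in the frame of rack between 0.024 and 0.056 m and y of arched_board in the frame of rack between -0.025 and 0.025 m and z of arched_board in the frame of rack between 0.01 and 0.0225 m and angle between each of arched_board, square_board's own z axis and vertical below 0.16 rad and angle between the y axis of each of arched_board, square_board and the y axis of rack, either way round below 0.16 rad and linear speed of each of arched_board, square_board below 0.02 m/s and x of square_board in the frame of rack between -0.056 and -0.024 m and y of square_board in the frame of rack between -0.025 and 0.025 m and z of square_board in the frame of rack between 0.01 and 0.0225 m); the robot touches nothing.
It fails at once if a board is forced or dropped against the rack (over 80 N) (contact force between any of arched_board, square_board and rack above 80 N).
It fails at once if a bystander (tape roll, bench block, hammer, tub) is moved by more than 20 mm (distance of any of tape_roll, bench_block, chasing_hammer, tub_square from where it was at the start of the episode above 0.02 m).
It also fails if it takes over 72 s, if anything falls off the work surface, if the arm or the gripper's body presses on something with over 40 N, if the wrist force passes 120 N, or if a joint passes its speed limit or range.

## Robot

A 6-joint arm with a two-finger parallel gripper is mounted at the origin on a cart in front of the work surface, level with it; the furniture and walls round the work are solid. World frame = base frame: x ahead of the robot, y to its left, z up, the work surface at z = 0. Lengths are in m, angles in degrees, forces in N, time in s.
With the tool pointing down it reaches from about 0.375 to 0.975 m from the base axis. Payload 3.8 kg.
Tool frame: the origin (TCP) lies at the very end of the fingers, on their centre line; the grasp point (between the pads) lies 19 mm behind it (arm.grasp_offset is the distance from the TCP to the grasp point, in m); z points along the fingers, y is the line along which they close (so a half turn about z gives the same grasp; the last joint's range is limited). The gripper opens to 85 mm and grips with 20 to 120 N. Pads are 22 mm wide; open, the fingers measure 114 mm over their backs; the gripper's body (76 mm by 85 mm) begins 54 mm behind the grasp point. The pads swing forward as they close: fully open they stand 13 mm farther back than shut.
Start: joints at [71.969, 15.12, 91.902, -0, 72.978, -2.114], TCP at [0.185, 0.649, 0.231] pointing down, gripper open.
Joint ranges: [-150.88, 150.88], [-54.13, 125.18], [17.81, 147.31], [-75.09, 255.09], [0, 152.58], [-146.25, 146.25]. Speed limits (degrees/s): [147.25, 147.25, 180, 180, 180, 180].

## Interface

Orientations are given as [roll, pitch, yaw] about the fixed x, y, z axes, in that order (R = Rz(yaw) Ry(pitch) Rx(roll)).
In Python, from plant import arm, set_gripper, solver, readout, grab_frame, workorder, spotter gives the robot as it stands. Calls block until the motion is done:
- arm.goto(position, orientation): joint-space move of the TCP to a pose.
- arm.line_to(position, ori=None, max_speed=0.15, until_force=None): straight line of the TCP; ori=None keeps the orientation; max_speed is the mean speed in m/s. With until_force (N) it stops when the force on the tool has changed by that much, and returns True; else False.
- arm.movej(angles): joint-space move.
- set_gripper(opening, newtons=None): finger opening in m; newtons is the grip in N (None keeps the last); returns when the fingers have stopped.
- arm.dwell(seconds).
- solver.inverse_kinematics(position, orientation): joint angles nearest the present ones, or None.
- readout.state(): the state.
- grab_frame(name): name is "side" or "top"; returns a dict with "pixels" (480x640x3 uint8, blue, green, red), "range_z" (480x640 float32, m along the optical axis (not along the pixel's ray), 0 where there is no reading), "vertical_fov" (degrees; the focal length in pixels is half the picture's height over the tangent of half this angle, whatever the lens; pixels are square), "cx", "cy" (the principal point, pixels), "k1" (the pictures are not rectified: a ray, as slopes to the right and down, at radius r is drawn at 1 + k1 r^2 times it, then the intrinsics apply), "xyz" and "attitude" of the camera in the world. Camera axes: x right, y down, z forward; pixel columns grow to the right and rows downward; lengths in m; the calibration is good to about 2 mm. A picture is of the moment at which its call begins.
A pose or a line that the arm cannot do raises arm.IKError and nothing moves.
- workorder.close_job(): hands the job in; it is judged then, once.
Trained networks look in a picture, given as the dict that the camera call returned (one of the last four; its "shot" number tells which), for a name from the list of things; names that differ only in an ending like _2 or _b are one class to them, and where a whole thing is asked for, a point or a joint stands for the part that bears it (a point fixed in the world has none). Each returns a list of dicts, best first, with "conf" (0 to 1); they miss things now and then, are a little off and sometimes report something else, mostly with a low value. They report only what shows in the picture. A call takes as long as a camera call.
- spotter.look_for(picture, query): "xyz" ([x, y, z] in m, in world coordinates, good to about 4 mm: the middle of the surface that is visible of it).
- spotter.regions_of(picture, query): "region" (480x640 bool, what is visible of it).
The state is a dict: "clock": time; "joints": joint angles; "joint_velocities": joint speeds; "tau": joint torques, N m; "tool_pos": TCP position; "tool_rot": TCP orientation; "wrist_force": force on the tool from outside, world axes, zero at the start; "ft_torque": the same for the moment, N m; "gripper_width": finger opening in m; "finger_force": force on a finger pad.
Only numpy, scipy, OpenCV 4.12 (cv2) and the standard library are available. Lean on these libraries where they do the work, as an engineer would, in place of code of your own. Each camera call takes 0.05 s, during which the arm holds its last target. There are 200 camera calls.

## Working session

There is one attempt and no reset: what is moved stays moved. The work goes in short steps, each a Python script; the robot and the scene stay as the last script left them, time stands still between calls to the robot, and variables do not carry over. Pictures are saved under pics/ and viewed, at most 10 in all, crops included, and the job is handed in when it is done.

```bash
ls; mkdir -p pics; cat > h.py <<'E'
import numpy as np, cv2
from scipy.spatial.transform import Rotation as R
from plant import arm,set_gripper,solver,readout,grab_frame,workorder,spotter
def cloud(f):
    h,w=f["range_z"].shape; fl=h/2/np.tan(np.radians(f["vertical_fov"])/2)
    K=np.array([[fl,0,f["cx"]],[0,fl,f["cy"]],[0,0,1]])
    u,v=np.meshgrid(np.arange(w),np.arange(h))
    p=cv2.undistortPoints(np.stack([u,v],-1).reshape(-1,1,2).astype(np.float64),K,np.array([f["k1"],0,0,0.])).reshape(h,w,2)
    z=f["range_z"]; P=np.dstack([p*z[...,None],z])
    a=f["attitude"]; M=R.from_euler('xyz',a,degrees=True).as_matrix()
    P=P@M.T+np.array(f["xyz"]); P[z==0]=np.nan
    return P
E
python3 - <<'E'
from h import *
for n in("side","top"):
    f=grab_frame(n); cv2.imwrite(f"pics/{n}0.png",f["pixels"]); print(n,f["xyz"],f["attitude"],f["vertical_fov"],f["k1"],f["cx"],f["cy"])
    P=cloud(f); np.savez(f"{n}0.npz",P=P)
    for q in("arched_board","square_board","rack","easel","tape_roll","bench_block","chasing_hammer","tub_square"):
        print(q,[(np.round(d["xyz"],3),round(d["conf"],2)) for d in spotter.look_for(f,q)][:3])
    for q in("arched_board","square_board","rack"):
        for d in spotter.regions_of(f,q)[:1]:
            m=d["region"]; X=P[m]; X=X[~np.isnan(X[:,0])]; print(q,m.sum(),np.round(np.percentile(X,[2,50,98],axis=0),3).tolist())
            np.save(f"{n}_{q}.npy",m)
print(readout.state())
E
```

```text
pics
side [ 0.52282309 -0.91176473  0.46000369] [-113.22407518   -0.21811855   -2.25823962] 57.78423976616317 0.0008771590800704333 324.48646034498773 240.84759862787348
arched_board [(array([0.482, 0.13 , 0.076]), 0.58), (array([0.606, 0.408, 0.038]), 0.39)]
square_board [(array([0.457, 0.245, 0.081]), 0.62)]
rack [(array([ 0.486, -0.22 ,  0.016]), 0.92)]
easel [(array([0.469, 0.136, 0.007]), 0.9)]
tape_roll [(array([ 0.537, -0.416,  0.025]), 0.63)]
bench_block [(array([ 0.677, -0.136,  0.017]), 0.76), (array([0.607, 0.408, 0.039]), 0.57)]
chasing_hammer [(array([ 0.402, -0.441,  0.017]), 0.87)]
tub_square [(array([0.605, 0.406, 0.037]), 0.74)]
arched_board 314 [[0.443, 0.114, 0.029], [0.478, 0.132, 0.079], [0.513, 0.193, 0.123]]
square_board 177 [[0.426, 0.217, 0.038], [0.456, 0.244, 0.091], [0.493, 0.292, 0.126]]
rack 5102 [[0.391, -0.255, 0.004], [0.488, -0.22, 0.019], [0.58, -0.119, 0.046]]
top [0.42187977 0.01503934 1.26290761] [-173.50875647   -1.00698955  -89.73513589] 54.94097896514158 -0.0959452441187239 314.58677488326185 236.45296388806074
arched_board [(array([0.475, 0.1
[... 622 characters left out ...]
.048]]
{'clock': 1.2, 'joints': array([ 7.19681839e+01,  1.51230318e+01,  9.19014817e+01, -2.22287770e-03,
        7.29755752e+01, -2.11531312e+00]), 'joint_velocities': array([-0.01621427, -0.07807575,  0.04538082,  0.0344373 ,  0.06227234,
       -0.01663058]), 'tau': array([-1.68392448e-04, -5.15065777e+01, -3.67724025e+01, -1.03452719e-04,
        8.85211757e-04, -1.14375044e-05]), 'tool_pos': array([0.18514055, 0.64912819, 0.23125718]), 'tool_rot': array([-1.79999833e+02,  2.12074812e-03,  1.64084148e+02]), 'wrist_force': array([ 0.53245764,  0.04891971, -0.45754759]), 'ft_torque': array([-0.0036826 ,  0.00536293, -0.02653249]), 'finger_force': 0.0, 'gripper_width': 0.08540445454517531}
```

View pics/side0.png

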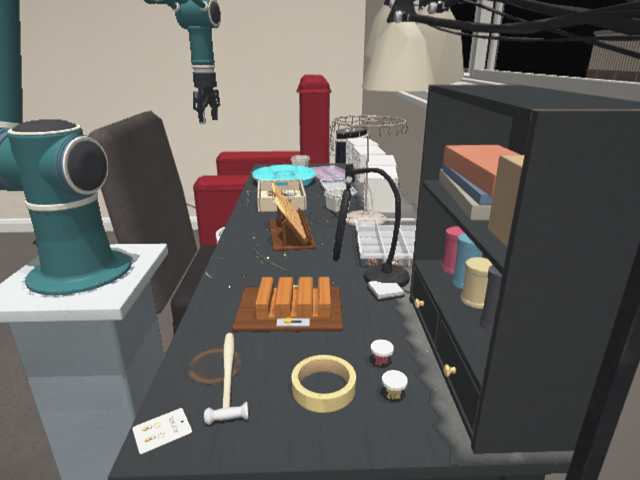

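View pics/top0.png

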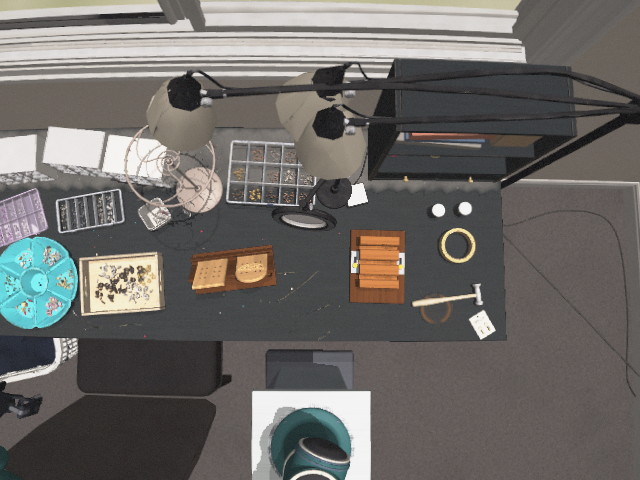

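```bash
python3 - <<'E'
import numpy as np,cv2
from scipy.spatial.transform import Rotation as R
P=np.load("top0.npz")["P"]
for q in("arched_board","square_board"):
    m=np.load(f"top_{q}.npy"); X=P[m]; X=X[~np.isnan(X[:,0])]
    for _ in range(3):
        c=X.mean(0); U,S,V=np.linalg.svd(X-c); n=V[2]; r=(X-c)@n; X=X[abs(r)<.004]
    n*=np.sign(n[0]); print(q,len(X),c,n,"tilt",np.degrees(np.arcsin(n[2])),"yaw",np.degrees(np.arctan2(n[1],n[0])),r.std())
    zd=np.array([0,0,1])-n*n[2]; zd/=np.linalg.norm(zd); yd=np.cross(zd,n)
    a=(X-c)@yd; b=(X-c)@zd; print(np.round(np.percentile(a,[1,50,99]),4),np.round(np.percentile(b,[1,50,99]),4)); 
    t=c+zd*np.percentile(b,99.5)+yd*(a.min()+a.max())/2; print("top",t)
m=np.load("top_rack.npy"); X=P[m]; X=X[~np.isnan(X[:,0])]
for lo,hi in((.003,.016),(.036,.052)):
    s=X[(X[:,2]>lo)&(X[:,2]<hi)]; print(lo,len(s),np.percentile(s[:,:2],[.5,99.5],axis=0),np.median(s[:,2]),cv2.minAreaRect((s[:,:2]*1000).astype(np.float32)))
s=X[abs(X[:,1]-np.median(X[:,1]))<.03]
for lo in np.arange(.385,.590,.004):
    g=s[(s[:,0]>=lo)&(s[:,0]<lo+.004),2]; print(round(lo,3),len(g),np.round(g.mean(),4) if len(g) else '',end=' | ')
E
```

```text
arched_board 740 [0.47647467 0.15766517 0.07796021] [0.80633725 0.1074427  0.58161526] tilt 35.56423196916144 yaw 7.589830452226992 0.001311953503916967
[-0.0388  0.0002  0.0394] [-0.0599  0.0009  0.0573]
top [0.44275005 0.15385232 0.12541955]
square_board 771 [0.45995458 0.26107823 0.08171195] [0.80520798 0.10966    0.58276479] tilt 35.64523894150235 yaw 7.755309702449091 0.0013468320571663611
[-0.0375 -0.0002  0.038 ] [-0.0642  0.0013  0.055 ]
top [0.4280412  0.25663041 0.12664373]
0.003 1961 [[ 0.38449779 -0.25158991]
 [ 0.58389604 -0.10261024]] 0.010152995250694685 ((484.50164794921875, -177.13848876953125), (154.27359008789062, 200.2552032470703), 89.94850158691406)
0.036 1542 [[ 0.42743409 -0.22891842]
 [ 0.56289938 -0.12560779]] 0.043694019178560084 ((494.31011962890625, -177.42019653320312), (105.13359832763672, 136.5135498046875), 88.41905212402344)
0.385 15 0.0098 | 0.389 44 0.0094 | 0.393 22 0.0098 | 0.397 44 0.0094 | 0.401 22 0.0104 | 0.405 44 0.0095 | 0.409 22 0.0094 | 0.413 43 0.0096 | 0.417 22 0.0091 | 0.421 40 0.0103 | 0.425 26 0.0385 | 0.429 46 0.0439 | 0.433 23 0.0435 | 0.437 45 0.0439 | 0.441 23 0.0436 | 0.445 35 0.043 | 0.449 31 0.0174 | 0.453 22 0.0181 | 0.457 46 0.0223 | 0.461 46 0.0442 | 0.465 23 0.0437 | 0.469 46 0.0443 | 0.473 23 0.0439 | 0.477 45 0.0438 | 0.481 23 0.0434 | 0.485 40 0.0426 | 0.489 26 0.0175 | 0.493 21 0.018 | 0.497 45 0.0234 | 0.501 46 0.0438 | 0.505 23 0.0448 | 0.509 45 0.0438 | 0.513 23 0.0436 | 0.517 45 0.0437 | 0.521 22 0.0451 | 0.525 39 0.0429 | 0.529 10 0.0196 | 0.533 38 0.0175 | 0.537 44 0.0252 | 0.541 46 0.043 | 0.545 23 0.0434 | 0.549 45 0.0437 | 0.553 23 0.0438 | 0.557 45 0.0444 | 0.561 6 0.0434 | 0.565 14 0.0102 | 0.569 44 0.0106 | 0.573 23 0.009 | 0.577 38 0.0104 | 0.581 27 0.009 | 0.585 5 -0.0002 | 0.589 0  |
```

```bash
cat >> h.py <<'E'
def RB(yaw,tilt):  # board frame: x = outward normal, z up the board, top leaning to -x by tilt
    return (R.from_euler('z',yaw,degrees=True)*R.from_euler('y',-tilt,degrees=True)).as_matrix()
def tool(B,s): 
    return R.from_matrix(np.c_[s*B[:,1],s*B[:,0],-B[:,2]]).as_euler('xyz',degrees=True)
BOARDS={"arched":(np.array([.44275,.15385,.1254]),7.6,.5345),"square":(np.array([.428,.2566,.1266]),7.7,.4545)}
DEPTH=.036
E
python3 - <<'E'
from h import *
for n in("top","side"):
    P=np.load(n+"0.npz")["P"].reshape(-1,3); P=P[~np.isnan(P[:,0])]
    s=P[(P[:,0]>.3)&(P[:,0]<.75)&(P[:,1]>-.35)&(P[:,1]<.4)&(P[:,2]>.06)]
    print(n)
    for x in np.arange(.3,.75,.05):
        print(round(x,2),[ (lambda g:f"{g.min():.2f}-{g.max():.2f}" if len(g)>3 else ".")(s[(abs(s[:,0]-x-.025)<.025)&(abs(s[:,1]-y-.025)<.025),2]) for y in np.arange(-.35,.4,.05)])
P=np.load("top0.npz")["P"]; X=P[np.load("top_rack.npy")]; X=X[~np.isnan(X[:,0])]
for i in range(3):   # slot centrelines via wall crossings
    c=.4545+.04*i; s=X[(abs(X[:,0]-c)<.009)&(X[:,2]<.03)&(abs(X[:,1]+.177)<.048)]; print(len(s),np.polyfit(s[:,1]+.177,s[:,0],1))
b=X[(X[:,2]<.016)]; 
t=X[X[:,2]>.036]
for f,S in((1,b),(1,t)):
    k=np.round((S[:,1]+.177)/.004); r=[(j*.004,S[k==j,0].min(),S[k==j,0].max()) for j in np.unique(k) if abs(j)<11]; r=np.array(r); print(np.polyfit(r[:,0],r[:,1],1),np.polyfit(r[:,0],r[:,2],1))
q0=np.array(readout.state()["joints"])
for s in(1,-1):
    for n,(t,y,sx) in BOARDS.items():
        B=RB(y,35); c=t-.004*B[:,0]; g=c-DEPTH*B[:,2]
        for p,o in((g+.1*B[:,2],tool(B,s)),(g,tool(B,s)),([.42,0.1,.3],tool(RB(0,0),s)),([sx,-.177,.2],tool(RB(0,0),s)),([sx,-.177,.1],tool(RB(0,0),s))):
            q=solver.inverse_kinematics(p,o); print(s,n,np.round(p,3),None if q is None else np.round(q,0))
E
```

```text
top
0.3 ['.', '.', '.', '.', '.', '.', '.', '.', '.', '.', '.', '.', '.', '.', '.']
0.35 ['.', '.', '.', '.', '.', '.', '.', '.', '.', '.', '.', '.', '.', '.', '.']
0.4 ['.', '.', '.', '.', '.', '.', '.', '.', '.', '0.11-0.13', '0.10-0.13', '0.08-0.13', '0.09-0.13', '0.07-0.09', '.']
0.45 ['.', '.', '.', '.', '.', '.', '.', '.', '.', '0.06-0.12', '0.06-0.12', '0.06-0.10', '0.06-0.10', '0.06-0.08', '.']
0.5 ['.', '.', '.', '.', '.', '.', '.', '.', '.', '.', '.', '.', '.', '.', '.']
0.55 ['.', '.', '.', '.', '.', '0.08-0.14', '0.06-0.18', '0.06-0.18', '0.06-0.10', '.', '.', '.', '0.20-0.30', '0.20-0.30', '.']
0.6 ['.', '.', '.', '.', '.', '0.13-0.44', '0.14-0.47', '0.11-0.45', '0.07-0.18', '0.08-0.13', '.', '0.27-0.30', '0.27-0.30', '0.29-0.30', '0.27-0.30']
0.65 ['.', '.', '.', '.', '0.51-0.52', '0.06-0.53', '0.23-0.60', '0.24-0.53', '.', '.', '0.44-0.55', '0.27-0.57', '0.29-0.55', '0.06-0.31', '0.06-0.30']
0.7 ['0.06-0.50', '0.06-0.54', '0.06-0.55', '0.06-0.56', '0.51-0.56', '0.06-0.57', '0.50-0.59', '0.41-0.57', '0.44-0.57', '0.56-0.57', '0.44-0.64', '0.27-0.62', '0.29-0.56', '0.29-
[... 1629 characters left out ...]
 square [0.445 0.259 0.095] [ 39.  -9. 141. -46.  24.  70.]
1 square [0.42 0.1  0.3 ] [ 10. -14. 114.  -0.  80.  10.]
1 square [ 0.454 -0.177  0.2  ] [-24.  -4. 116.   0.  68. -24.]
1 square [ 0.454 -0.177  0.1  ] [-24.   2. 122.   0.  56. -24.]
-1 arched [0.403 0.149 0.176] None
-1 arched [0.46  0.156 0.094] [  21.  -16.  146.  -27.   18. -143.]
-1 arched [0.42 0.1  0.3 ] None
-1 arched [ 0.534 -0.177  0.2  ] None
-1 arched [ 0.534 -0.177  0.1  ] None
-1 square [0.388 0.251 0.177] [  45.  -24.  141.  -33.   39. -121.]
-1 square [0.445 0.259 0.095] [  39.   -9.  141.  -46.   24. -110.]
-1 square [0.42 0.1  0.3 ] None
-1 square [ 0.454 -0.177  0.2  ] None
-1 square [ 0.454 -0.177  0.1  ] None
```

```bash
cat >> h.py <<'E'
def onplane(f,uv,z):
    h=480; fl=h/2/np.tan(np.radians(f["vertical_fov"])/2)
    K=np.array([[fl,0,f["cx"]],[0,fl,f["cy"]],[0,0,1]])
    p=cv2.undistortPoints(np.array(uv,float).reshape(-1,1,2),K,np.array([f["k1"],0,0,0.])).reshape(-1,2)
    d=np.c_[p,np.ones(len(p))]@R.from_euler('xyz',f["attitude"],degrees=True).as_matrix().T; c=np.array(f["xyz"])
    return c+d*((z-c[2])/d[:,2])[:,None]
E
python3 - <<'E'
from h import *
f=grab_frame("top"); g=cv2.GaussianBlur(f["pixels"][...,2].astype(np.float32),(0,0),.8)
cv2.imwrite("pics/rackcrop.png",cv2.resize(f["pixels"][222:312,340:415],None,fx=6,fy=6,interpolation=cv2.INTER_NEAREST))
def sub(a,lo):
    k=np.argmax(abs(a)); 
    if 0<k<len(a)-1:
        y=abs(a[k-1:k+2]); k=k+.5*(y[0]-y[2])/(y[0]-2*y[1]+y[2]+1e-9)
    return lo+k
def rob(x,y):
    m=np.ones(len(x),bool)
    for _ in range(4):
        p=np.polyfit(x[m],y[m],1); r=abs(y-np.polyval(p,x)); m=r<max(.0008,2*np.median(r))
    return p,m.sum(),r[m].std()
gx=np.gradient(g,axis=1); gy=np.gradient(g,axis=0)
for lo,hi in((344,356),(399,411)):
    uv=[(sub(gx[r,lo:hi],lo),r) for r in range(235,299)]; W=onplane(f,uv,.01); p,n,s=rob(W[:,0]-.484,W[:,1]); print("side edge yaw",np.degrees(np.arctan(p[0])),p[1],n,s)
for lo,hi,c0,c1,z in((224,234,355,400,.01),(297,309,355,400,.01)):
    uv=[(c,sub(gy[lo:hi,c],lo)) for c in range(c0,c1)]; W=onplane(f,uv,z); p,n,s=rob(W[:,1]+.177,W[:,0]); print("end edge yaw",-np.degrees(np.arctan(p[0])),p[1],n,s)
for s_,dx in((1,0),(-1,0)): pass
# path IK, phi = in-plane tilt
for n,(t,y,sx) in BOARDS.items():
    B=RB(y,35); g0=t-.004*B[:,0]-DEPTH*B[:,2]
    for phi in(0,-15,15,25,-25):
        Bp=B@R.from_euler('x',phi,degrees=True).as_matrix()
        o=tool(Bp,1); out=[]
        for d in((0,0),(.015,0),(.03,0),(.05,0),(.07,0),(.015,.05),(.015,.1)):
            q=solver.inverse_kinematics(g0+d[0]*Bp[:,2]+[0,0,d[1]],o); out.append(None if q is None else [round(q[2],1),round(q[4])])
        print(n,phi,out)
E
```

```text
side edge yaw -1.4359568080668388 -0.1039857987969864 64 0.0001400023878797356
side edge yaw -1.4142872492853777 -0.2515260712476622 50 0.00017095687287236049
end edge yaw -1.4340671146521122 0.5838900708512437 43 0.00017468524098857079
end edge yaw -1.5319042852898899 0.38641660942975553 45 0.00015762000388091582
arched 0 [[np.float64(146.0), 18], [np.float64(146.3), 20], [np.float64(146.5), 23], [np.float64(146.6), 26], [np.float64(146.5), 30], [np.float64(143.5), 28], [np.float64(140.0), 35]]
arched -15 [[np.float64(141.6), 36], [np.float64(141.6), 38], [np.float64(141.6), 40], [np.float64(141.5), 43], [np.float64(141.2), 46], [np.float64(139.2), 43], [np.float64(136.2), 48]]
arched 15 [None, None, None, None, None, [np.float64(144.9), 31], [np.float64(141.6), 38]]
arched 25 [[np.float64(146.3), 36], [np.float64(146.5), 39], [np.float64(146.7), 41], [np.float64(146.9), 44], [np.float64(146.8), 47], [np.float64(144.2), 43], [np.float64(141.1), 48]]
arched -25 [[np.float64(137.4), 49], [np.float64(137.3), 50], [np.float64(137.1), 52], [np.float64(136.7), 55], [np.float64(136.2), 57]
[... 244 characters left out ...]
-15 [[np.float64(134.4), 44], [np.float64(134.3), 45], [np.float64(134.2), 47], [np.float64(133.9), 50], [np.float64(133.5), 52], [np.float64(132.2), 50], [np.float64(129.5), 55]]
square 15 [[np.float64(145.3), 12], [np.float64(145.8), 14], [np.float64(146.1), 17], [np.float64(146.5), 20], [np.float64(146.7), 24], [np.float64(143.1), 22], [np.float64(139.9), 29]]
square 25 [[np.float64(146.4), 24], [np.float64(146.9), 25], [np.float64(147.3), 27], None, None, [np.float64(144.4), 30], [np.float64(141.4), 35]]
square -25 [[np.float64(129.2), 55], [np.float64(128.9), 57], [np.float64(128.6), 58], [np.float64(128.1), 61], [np.float64(127.4), 63], [np.float64(127.2), 61], [np.float64(124.9), 65]]
```

View pics/rackcrop.png

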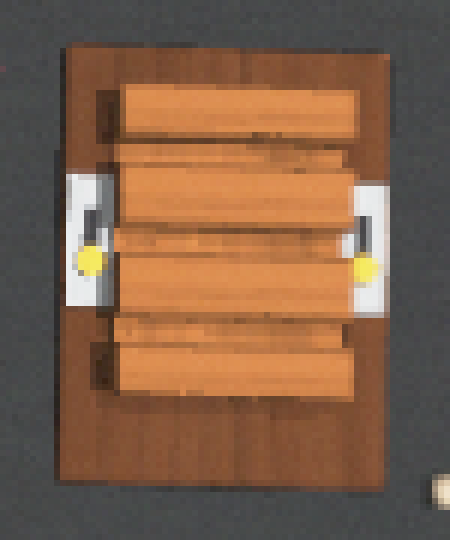

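```bash
cat >> h.py <<'E'
RX=R.from_euler('x',-15,degrees=True).as_matrix()
SL={"arched":np.array([.535,-.1778]),"square":np.array([.455,-.1778])}
RYAW=-1.45
def say(k): s=readout.state(); print(k,round(s["clock"],2),np.round(s["tool_pos"],4),"F",np.round(s["wrist_force"],1),"w",round(s["gripper_width"],4),"ff",round(s["finger_force"],1))
def pick(n):
    t,y,_=BOARDS[n]; B=RB(y,35); Bp=B@RX; o=tool(Bp,1)
    g=t-.004*B[:,0]-.018*B[:,2]-.019*Bp[:,2]
    set_gripper(.036,40)
    arm.goto(g+.07*Bp[:,2]+[0,0,.06],o); say("pre")
    arm.line_to(g+.05*Bp[:,2],o)
    hit=arm.line_to(g,o,max_speed=.06,until_force=6); say(f"at {hit}")
    set_gripper(0,40); say("closed")
    arm.line_to(g+.03*B[:,2],o,max_speed=.06); say("up")
    arm.line_to(g+.03*B[:,2]+[0,0,.11],o); say("lifted")
def tcp(xy,zb,ty=0):  # board lower-edge pose -> TCP
    U=RB(RYAW+ty,0); Up=U@RX
    return np.array([*xy,zb+.102])-.019*Up[:,2],tool(Up,1)
E
python3 - <<'E'
from h import *
pick("arched")
p,o=tcp([.43,.05],.13); arm.goto(p,o)
p,o=tcp(SL["arched"]-[.05,0],.11); arm.goto(p,o); 
p,o=tcp(SL["arched"],.075); arm.line_to(p,o); arm.dwell(.3); say("over")
f=grab_frame("side"); P=cloud(f); cv2.imwrite("pics/over.png",cv2.resize(f["pixels"][140:350,160:440],None,fx=2.7,fy=2.7))
f=grab_frame("top"); P=cloud(f); cv2.imwrite("pics/overt.png",cv2.resize(f["pixels"][180:330,300:460],None,fx=4,fy=4))
E
```

```text
pre 3.71 [0.4205 0.1649 0.2094] F [-0.5 -0.5  0.2] w 0.0361 ff 0.0
at False 5.35 [0.4609 0.1513 0.0934] F [0.1 1.  0.4] w 0.0359 ff 0.0
closed 5.71 [0.4613 0.1518 0.0941] F [-0.5  0.1  2.6] w 0.0074 ff 42.7
up 6.36 [0.4442 0.1493 0.1185] F [ 3.  -0.4  3.4] w 0.0077 ff 42.5
lifted 7.24 [0.4427 0.1483 0.2258] F [ 0.5 -0.5 -0.7] w 0.0073 ff 42.2
over 9.67 [ 0.5348 -0.1828  0.1594] F [-1.  -0.4 -1.4] w 0.0079 ff 42.2
```

View pics/over.png

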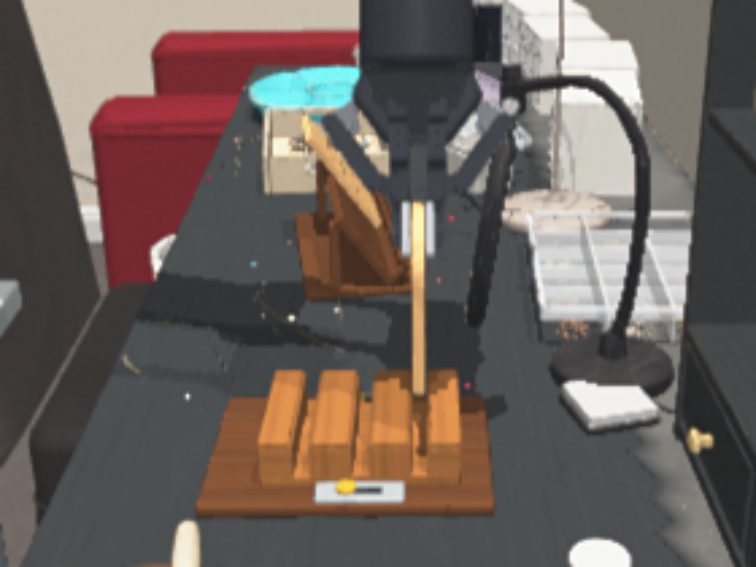

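The side view shows the arched board hanging plumb (crop 418,200–390), right over the far slot (420,440). Now lowering it gently.

```bash
cat >> h.py <<'E'
def zb(): # nominal lower-edge height
    s=readout.state(); U=RB(RYAW,0)@RX; return (np.array(s["tool_pos"])+.019*U[:,2])[2]-.102
def insert(n):
    p,o=tcp(SL[n],.052); arm.line_to(p,o,max_speed=.06); arm.dwell(.2); say("mouth")
    p,o=tcp(SL[n],.013); hit=arm.line_to(p,o,max_speed=.02,until_force=7); say(f"hit {hit} zb {zb():.4f}")
E
python3 - <<'E'
from h import *
insert("arched")
f=grab_frame("side"); cv2.imwrite("pics/in1.png",cv2.resize(f["pixels"][200:340,220:360],None,fx=4,fy=4))
E
```

```text
mouth 10.5 [ 0.5352 -0.1828  0.136 ] F [-0.1  0.2 -1.3] w 0.0075 ff 42.2
hit True zb 0.0197 11.95 [ 0.535  -0.183   0.1034] F [-0.8  0.4  3.9] w 0.0072 ff 43.1
```

View pics/in1.png

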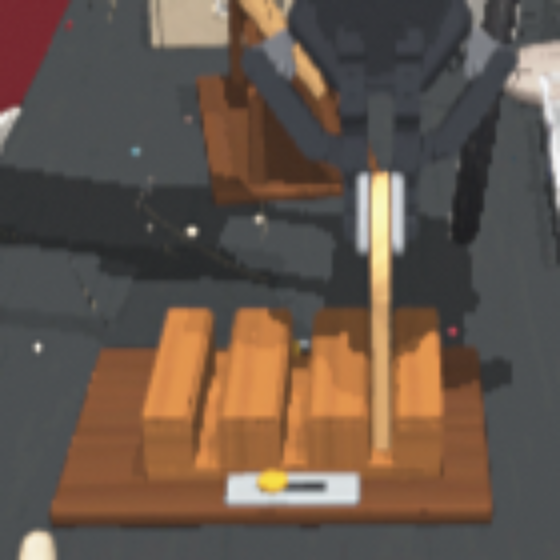

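The board's lower edge sits on the slot floor (crop 380,450), well centred. I'll release it and fetch the square board.

```bash
cat >> h.py <<'E'
def release(n):
    set_gripper(.03); say("open"); U=RB(RYAW,0)@RX
    arm.line_to(np.array(readout.state()["tool_pos"])+.12*U[:,2]+[0,0,.03],None)
E
python3 - <<'E'
from h import *
release("arched")
p,o=tcp([.43,.05],.13); arm.goto(p,o)
pick("square")
p,o=tcp([.40,.05],.13); arm.goto(p,o)
p,o=tcp(SL["square"]-[.03,0],.12); arm.goto(p,o); 
p,o=tcp(SL["square"],.085); arm.line_to(p,o); arm.dwell(.3); say("over")
f=grab_frame("side"); cv2.imwrite("pics/over2.png",cv2.resize(f["pixels"][160:340,200:400],None,fx=3.3,fy=3.3))
E
```

```text
open 12.35 [ 0.5333 -0.1824  0.1015] F [-0.2 -0.5 -0.4] w 0.0302 ff 0.0
pre 15.53 [0.4055 0.2664 0.2102] F [-0.   0.   0.6] w 0.0359 ff 0.0
at False 17.17 [0.4462 0.2542 0.0947] F [-0.5 -0.2  0.1] w 0.0358 ff 0.0
closed 17.52 [0.4468 0.2548 0.0956] F [2.6 0.3 1.9] w 0.0078 ff 42.3
up 18.18 [0.4295 0.2523 0.1198] F [1.9 1.  4.5] w 0.0073 ff 42.4
lifted 19.06 [0.4281 0.2509 0.2271] F [-1.  -0.6 -0.5] w 0.0078 ff 42.1
over 21.57 [ 0.455  -0.1828  0.1695] F [ 0.3  0.5 -1.3] w 0.0072 ff 41.9
```

View pics/over2.png

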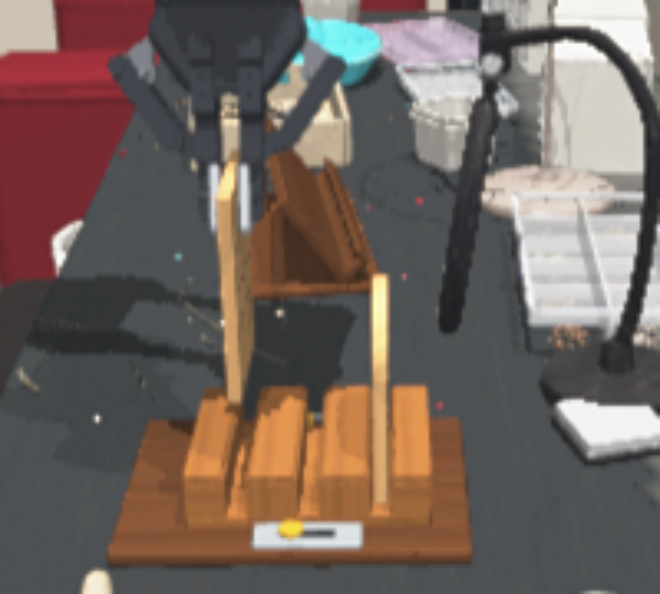

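The arched board stands upright in the far slot (380,280–500). The square one hangs over the near slot (235,400).

```bash
python3 - <<'E'
from h import *
insert("square")
f=grab_frame("side"); cv2.imwrite("pics/in2.png",cv2.resize(f["pixels"][200:340,220:360],None,fx=4,fy=4))
E
```

```text
mouth 22.52 [ 0.4553 -0.1828  0.1362] F [-0.3 -0.2 -2. ] w 0.0076 ff 41.9
hit True zb 0.0216 23.91 [ 0.455  -0.183   0.1052] F [-0.3  0.9  4.2] w 0.0076 ff 42.8
```

View pics/in2.png

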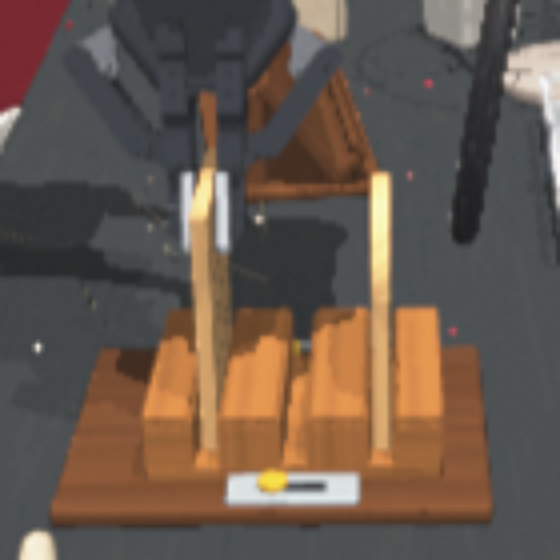

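Both lower edges reach the slot floors (crop 207,452 and 380,450). Next I release, back off and check the board heights with depth.

```bash
python3 - <<'E'
from h import *
release("square")
p,o=tcp([.40,.10],.2); arm.goto(p,o); arm.dwell(.5); say("away")
for n in("top","side"):
    f=grab_frame(n); P=cloud(f); X=P.reshape(-1,3); X=X[~np.isnan(X[:,0])]
    for k,c in SL.items():
        s=X[(abs(X[:,0]-c[0])<.02)&(abs(X[:,1]-c[1])<.07)&(X[:,2]>.055)&(X[:,2]<.16)]
        if len(s)>5: print(n,k,len(s),"top z",np.percentile(s[:,2],[90,99]),"y",np.percentile(s[:,1],[1,99]),"x",[round(np.median(s[(s[:,2]>a)&(s[:,2]<=a+.03),0]),4) for a in(.06,.105)])
cv2.imwrite("pics/end.png",cv2.resize(f["pixels"][200:340,220:400],None,fx=4,fy=4))
E
```

```text
open 24.31 [ 0.4534 -0.1824  0.1037] F [-0.9  0.1  0.4] w 0.03 ff 0.0
away 26.95 [0.4    0.0948 0.2836] F [-0.6 -0.5 -0.3] w 0.0302 ff 0.0
top arched 191 top z [0.13649811 0.13950876] y [-0.21553973 -0.1388277 ] x [np.float64(0.531), np.float64(0.533)]
top square 149 top z [0.14016455 0.14258509] y [-0.21619997 -0.13619803] x [np.float64(0.4507), np.float64(0.4516)]
side arched 255 top z [0.13611068 0.13892051] y [-0.22222023 -0.15309164] x [np.float64(0.5344), np.float64(0.5346)]
side square 462 top z [0.13860891 0.13974272] y [-0.21969512 -0.14172547] x [np.float64(0.4574), np.float64(0.4566)]
```

View pics/end.png

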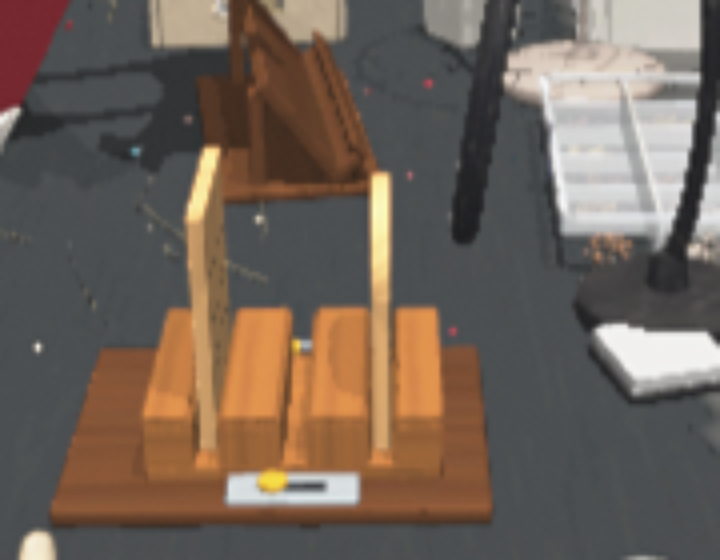

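Both boards stand in their slots (crop 207,455 and 380,450). The square one reads about 1–2 mm higher than the arched one, so I'll tap each down gently with closed fingers to confirm it's seated.

```bash
python3 - <<'E'
from h import *
set_gripper(0,20)
o=tool(RB(90,0),1) if 0 else tcp([0,0],0)[1]
for n in("square","arched"):
    x,y=SL[n]; x-=.001 if n=="square" else 0
    arm.goto([x-.01,y,.22],o); arm.line_to([x,y,.16],o); arm.dwell(.2)
    h=arm.line_to([x,y,.134],o,max_speed=.02,until_force=6); say(f"{n} tap {h}")
    arm.line_to([x,y,.22],o)
p,o=tcp([.40,.10],.2); arm.goto(p,o); arm.dwell(.5); say("away")
for n in("top","side"):
    f=grab_frame(n); P=cloud(f); X=P.reshape(-1,3); X=X[~np.isnan(X[:,0])]
    for k,c in SL.items():
        s=X[(abs(X[:,0]-c[0])<.02)&(abs(X[:,1]-c[1])<.07)&(X[:,2]>.055)&(X[:,2]<.16)]
        print(n,k,"top z",np.percentile(s[:,2],[90,99]),"x",[round(np.median(s[(s[:,2]>a)&(s[:,2]<=a+.03),0]),4) for a in(.06,.105)])
E
```

```text
square tap True 30.26 [ 0.4546 -0.1779  0.1398] F [0.  1.4 4.6] w 0.0 ff 1.9
arched tap True 33.08 [ 0.5354 -0.1778  0.1387] F [-0.4  0.6  4.1] w -0.0001 ff 2.1
away 35.47 [0.4    0.0949 0.2836] F [-0.2 -0.  -0.9] w 0.0002 ff 0.0
top arched top z [0.13672444 0.13921573] x [np.float64(0.5309), np.float64(0.5328)]
top square top z [0.13967924 0.14267131] x [np.float64(0.4508), np.float64(0.4515)]
side arched top z [0.13576141 0.13898524] x [np.float64(0.5344), np.float64(0.5347)]
side square top z [0.13866323 0.13981059] x [np.float64(0.4579), np.float64(0.4578)]
```

```bash
python3 -c "
from plant import workorder; print(workorder.close_job())"
```

```text
the job is handed in; nothing more can be done
None
```

The arched board is in the far slot and the square one in the near slot, both upright and, by touch and depth reading, down on the slot floor; I handed the job in at about 36 s, and it returned no verdict.

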